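# Lock up the bench safe

### The arm

A 7-joint arm with a two-finger parallel gripper is mounted at the origin on a cart in front of the work surface, level with it; the furniture and walls round the work are solid. World frame = base frame: x ahead of the robot, y to its left, z up, the work surface at z = 0. Lengths are in m, angles in rad, forces in N, time in s.
With the tool pointing down it reaches from about 0.4 to 0.925 m from the base axis. Payload 5.6 kg.
Tool frame: the origin (TCP) lies midway between the tips of the shut fingers; the grasp point (between the pads) lies manip.grip_point_offset behind it (manip.grip_point_offset is the distance from the TCP to the grasp point, in m); z points along the fingers, y is the line along which they close (so a half turn about z gives the same grasp; the last joint's range is limited). The gripper opens to 85 mm and grips with 20 to 120 N. Pads are 22 mm wide; open, the fingers measure 114 mm over their backs; the gripper's body (76 mm by 85 mm) begins 54 mm behind the grasp point. The pads swing forward as they close: fully open they stand 13 mm farther back than shut.
Start: joints at [1.07, 0.468, -0.012, 1.603, 0.006, 1.071, -0.056], TCP at [0.287, -0.583, 0.208] pointing down, gripper open.
Joint ranges: [-2.53, 2.53], [-0.31, 2.02], [-1.57, 1.55], [0.28, 2.44], [-1.29, 4.43], [0.15, 1.84], [-2.92, 2.92]. Speed limits (rad/s): [2.57, 2.57, 3.14, 3.14, 3.14, 3.14, 3.14].

### API

Orientations are given as a unit quaternion [x, y, z, w].
In Python, from cell import manip, vision, spotter gives the robot as it stands. The module is installed in compiled form; this text tells all that it offers.
- The arm moves only by the shell command python3 -m creep 'ROWS' [FORCE]. ROWS is JSON, a list of rows, each an object with "linear": the shift along the tool's x, y, z scaled (see below), a list of three; "delta_rot": the turn, a rotation vector about the tool's x, y, z scaled (see below), a list of three; "jaw": the opening, from 0 (shut) to 1 (fully open). A call has 1 to 8 rows; each row is the pose to reach, as a shift and turn from the pose commanded when the call began, along the tool's axes at that moment; what a row does not reach only later rows make up. The controller multiplies each number of a shift by 10 cm and each number of a turn by 60 degrees. A row lasts 1/12 s, in which the tool goes at most 41.7 mm and 7.16 degrees, less where a joint would pass 70% of its speed; a pose out of reach is approached as far as the arm can. A call with a number of a shift or a turn outside -1 to 1 is refused whole. A call with a gripper value outside its range is refused whole. The fingers move at their own pace and stop on an object; FORCE is the grip in N (left out, the last holds). Time passes only in rows, so rows that repeat a pose let the fingers close. It gives the time, the measured TCP pose, the force, the opening and the grip force at its end, in the units of the state.
- manip.read_state(): the state, without advancing time (a new reading comes with each control period).
- vision.read_camera(name): name is "side" or "top" or "wrist"; returns (picture, depth): 400x640x3 uint8, red, green, blue; 400x640 float32, m along the optical axis (not along the pixel's ray), 0 where there is no reading.
- vision.camera_info(name): a dict with "fov_y" (degrees; the focal length in pixels is half the picture's height over the tangent of half this angle, whatever the lens; pixels are square), "cx", "cy" (the principal point, pixels), "k1" (the pictures are not rectified: a ray, as slopes to the right and down, at radius r is drawn at 1 + k1 r^2 times it, then the intrinsics apply), "view" (4x4, takes a point from world to camera coordinates). Camera axes: x right, y down, z forward; pixel columns grow to the right and rows downward; lengths in m; the calibration is good to about 2 mm. A picture is of the moment at which its call begins: read the wrist's pose just before it. camera_info takes no time and is no camera call; for the wrist camera it gives the pose at the moment of the call.
- manip.job_done(): hands the job in; it is judged then, once.
Trained networks look in the newest picture that a camera, given by its name, has taken for a name from the list of things; names that differ only in an ending like _2 or _b are one class to them, and where a whole thing is asked for, a point or a joint stands for the part that bears it (a point fixed in the world has none). Each returns a list of dicts, best first, with "score" (0 to 1); they miss things now and then, are a little off and sometimes report something else, mostly with a low value. They report only what shows in the picture. A call takes as long as a camera call. They do not tell look-alikes from the thing itself.
- spotter.trace(camera, label): "mask" (400x640 bool, what is visible of it) and "xy" ([column, row] in pixels, amid what is visible of it).
- spotter.mark_of(camera, label): "xy" ([column, row] in pixels: a listed point, or the origin of a listed thing).
The state is a dict: "t": time; "q": joint angles; "dq": joint speeds; "joint_torque": joint torques, N m; "position": TCP position; "eef_rot": TCP orientation; "ft_force": force on the tool from outside, world axes, zero at the start; "ft_torque": the same for the moment, N m; "finger_gap": finger opening in m; "grasp_force": force on a finger pad.
Only numpy, scipy, OpenCV 4.12 (cv2) and the standard library are available. Lean on these libraries where they do the work, as an engineer would, in place of code of your own. Each camera call takes 0.05 s, during which the arm holds its last target. There are 200 camera calls.

### The job

Lock up the tool safe: shut its lid fully, take the red-headed key from its wooden block, push it fully into the keyhole, turn it clockwise (seen from above) to its stop so that the bolt shoots out, turn it back home and withdraw it. Then put the key back down in its block, fully home and upright, and let go; do not push the tape measure, the pencil or the bin of screws about.

Things in the scene. Friction and masses are not known exactly. Their poses are not given: they have to be found in the camera images.
- safe_lid (a joint): Hinge angle of the safe's lid (rad): 0 shut, larger = further open; at the start 0.95 to 1.2. A friction hinge holds it above about 0.7; pushed below that it sinks shut on its own within about two seconds. 1 to 3 N at its front edge moves it.
- lid_hinge (a point): Middle of the safe's hinge axis, at the top of its far wall, 100 mm above the worktop. x points to the back of the safe (away from the robot within 0.25 rad), y along the hinge, z up. The safe: grey steel box fixed to the worktop, 180 mm deep (x), 200 wide (y), 100 high, pliers lying in it.
- lid_front (a point): Middle of the front edge of the lid, on its outer face, 186 mm from the hinge axis; moves with the lid, z = outward normal of the lid. The lid is a 3 mm steel plate 208 mm wide with a 14 mm skirt; shut, its outer face is 103 mm above the worktop.
- keyhole (a point): Centre of the keyhole's mouth, on the top of the steel lock plate (47 x 31 mm, 3 mm proud of the lid), 115 mm from the hinge axis in mid lid; 106 mm above the worktop when shut. Moves with the lid. x along the slot (front to back of the safe), z outward. Slot 23.4 x 7.2 mm, mouth widened by a 3 mm chamfer all round. The key goes in 22 mm, till its collar rests on the plate.
- lock_plug (a joint): Angle of the lock's core, turned by the key (rad): 0 home, positive clockwise from above, stops at +-1.22. No spring, light friction (0.05 N m). The key has up to 0.15 rad of play: turn it about 1.35 to reach the stop. It turns only when within 3 mm of full depth, and comes out only within about 0.15 rad of the slot's line. Either way round fits.
- lock_bolt (a joint): How far the bolt is out (m): 0 drawn back as at the start, 0.0122 fully shot, hooked under the safe's front wall. Turning the core clockwise to its stop shoots it, and it stays shot when the core is turned home; turning the core anticlockwise past home draws it back.
- key_head (a point): Centre of the key's red head, where to grip it: 50 mm above the tip, 30 mm wide (x), 10 thick (y), 34 high, small hole near its top; z points up. Key 67 mm long, about 50 g, upright in its block with the head's centre 64 mm above the worktop, turned up to 0.1 rad from the slot's line.
- key_tip (a point): Lower end of the key, on its axis; axes as key_head. Above it two bits like a flat blade, 20 mm wide (x), 4.2 thick (y), 12 high, then a thin round shank and a steel collar 20 mm across, its underside 22 mm above the tip, then a thin neck up to the head. The key is the same turned by half a turn.
- block_slot (a point): Centre of the slot in the top face of the key's dark wooden block, 36 mm above the worktop. Block 76 x 58 x 36 mm, fixed to the worktop. x along the slot, z up. Slot 28 x 12 mm, 26 mm deep. The key is home when its collar rests on the block's top, its tip 22 mm below this point.
- tape_measure: yellow and black tape measure, 66 x 87 x 64 mm, standing on the worktop left of the safe; origin at the centre of its underside. A bystander.
- pencil: yellow carpenter's pencil, 174 mm long, lying on the worktop near its front edge; origin near the middle of its underside. A bystander.
- screw_bin: open black plastic bin with screws, 102 x 110 x 52 mm, standing right of the safe; origin at the centre of its underside. A bystander.
Mind the look-alikes: they are no part of the job. Several things look just like the part that bears block_slot: the one meant starts farthest from the robot's base.

How it is judged:
On the way, in this order (a step that is already met when the one before it is completed fails the run):
1. the lid of the safe is fully shut (value of joint safe_lid below 0.02 rad), for 0.2 s.
2. the key is fully in the keyhole, not yet turned (z of key_tip in the frame of keyhole below -0.0185 m and horizontal distance between key_tip and keyhole below 0.005 m and value of joint lock_plug below 0.3 rad), for 0.1 s.
3. the key has turned the lock clockwise to its stop and the bolt is shot (value of joint lock_plug above 1.15 rad and value of joint lock_bolt above 0.01 m and z of key_tip in the frame of keyhole below -0.016 m and value of joint safe_lid below 0.03 rad), for 0.1 s.
4. the key, still in the lock, has turned it back home and the bolt has stayed out (value of joint lock_plug between -0.25 and 0.25 rad and value of joint lock_bolt above 0.01 m and z of key_tip in the frame of keyhole below -0.012 m), for 0.1 s.
5. the key is withdrawn from the lock (z of key_tip in the frame of keyhole above 0.005 m), for 0.1 s.
At the end, for the whole second after the job is handed in: Lid shut (under 0.03 rad), bolt out over 10 mm, lock core within 0.25 rad of home; the key stands in its block within 8 mm of the slot's centre, tip over 19 mm below the block's top (home is 22), upright within 0.12 rad (value of joint safe_lid below 0.03 rad and value of joint lock_bolt above 0.01 m and value of joint lock_plug between -0.25 and 0.25 rad and horizontal distance between key_tip and block_slot below 0.008 m and z of key_tip in the frame of block_slot below -0.019 m and angle between key_tip's own z axis and vertical below 0.12 rad and velocity of joint safe_lid below 0.05 rad/s); the robot touches nothing.
It fails at once if the tape measure is pushed more than 30 mm (distance of tape_measure from where it was at the start of the episode above 0.03 m).
It fails at once if the pencil is pushed more than 30 mm (distance of pencil from where it was at the start of the episode above 0.03 m).
It fails at once if the bin of screws is pushed more than 30 mm (distance of screw_bin from where it was at the start of the episode above 0.03 m).
It also fails if it takes over 72 s, if anything falls off the work surface, if the arm or the gripper's body presses on something with over 40 N, if the wrist force passes 120 N, or if a joint passes its speed limit or range.

## Working session

There is one attempt and no reset: what is moved stays moved. The work goes in short steps, Python scripts to look and compute and a shell command to move; the robot and the scene stay as the last step left them, time stands still between calls to the robot, and variables do not carry over. Pictures are saved under pics/ and viewed, at most 12 in all, crops included, and the job is handed in when it is done.

```bash
mkdir -p pics; cat > h.py <<'E'
import numpy as np, cv2
from cell import manip, vision, spotter
from scipy.spatial.transform import Rotation as R
def intr(n):
    i=vision.camera_info(n); f=200/np.tan(np.radians(i['fov_y'])/2); return i,f
def ray(n,px,i=None):
    i=i or vision.camera_info(n); f=200/np.tan(np.radians(i['fov_y'])/2)
    d=np.array([(px[0]-i['cx'])/f,(px[1]-i['cy'])/f]); u=d.copy()
    for _ in range(20): u=d/(1+i['k1']*(u@u))
    V=np.linalg.inv(np.array(i['view'])); return V[:3,3],V[:3,:3]@np.array([u[0],u[1],1])
def at_depth(n,px,z,i=None):
    o,d=ray(n,px,i); return o+d*z
def at_height(n,px,h,i=None):
    o,d=ray(n,px,i); return o+d*(h-o[2])/d[2]
def proj(n,p,i=None):
    i=i or vision.camera_info(n); f=200/np.tan(np.radians(i['fov_y'])/2)
    c=np.array(i['view'])@np.append(p,1); u=c[:2]/c[2]; u=u*(1+i['k1']*(u@u)); return u*f+[i['cx'],i['cy']]
def st():
    s=manip.read_state(); print('t',round(s['t'],2),'pos',np.round(s['position'],4),'q',np.round(s['q'],2),'F',np.round(s['ft_force'],1),'T',np.round(s['ft_torque'],2),'gap',round(s['finger_gap'],4),'gf',np.round(s['grasp_force'],1))
    print('R\n',np.round(R.from_quat(s['eef_rot']).as_matrix(),3)); return s
def move(target_p,Rt):
    s=manip.read_state(); R0=R.from_quat(s['eef_rot']); l=R0.inv().apply(np.array(target_p)-s['position'])*10
    rv=(R0.inv()*R.from_matrix(Rt)).as_rotvec()/np.radians(60); print('lin',np.round(l,3),'rot',np.round(rv,3))
E
cat > a.py <<'E'
from h import *
s=st(); print(manip.grip_point_offset)
for n in ['side','top']:
    im,d=vision.read_camera(n); cv2.imwrite(f'pics/{n}0.png',im[...,::-1]); np.save(f'pics/{n}0d.npy',d)
    for l in ['lid_hinge','lid_front','keyhole','key_head','key_tip','block_slot','tape_measure','pencil','screw_bin']:
        for r in spotter.mark_of(n,l)[:4]:
            x=r['xy']; c=int(round(x[0])),int(round(x[1])); z=d[min(max(c[1],0),399),min(max(c[0],0),639)]
            print(n,l,round(r['score'],2),np.round(x,1),np.round(at_depth(n,x,z),3) if z else None)
E
python3 a.py
```

```text
t 0.0 pos [ 0.2869 -0.5826  0.2074] q [ 1.07  0.47 -0.01  1.6   0.01  1.07 -0.06] F [ 0.3  0.9 -0.5] T [-0.01  0.07  0.02] gap 0.0852 gf 0.0
R
 [[ 0.897  0.442 -0.001]
 [ 0.442 -0.897  0.002]
 [-0.    -0.002 -1.   ]]
0.0187
side lid_hinge 0.55 [270.8 180.2] [ 0.717  0.008 -0.002]
side lid_front 0.88 [299.5 124. ] [0.593 0.131 0.269]
side keyhole 0.6 [286.  142.8] [0.628 0.133 0.213]
side keyhole 0.59 [292.9 288.7] [0.541 0.428 0.035]
side key_head 0.48 [297.6 271.5] [0.535 0.407 0.068]
side key_tip 0.74 [292.9 288.1] [0.541 0.428 0.037]
side block_slot 0.95 [294.8 279.5] [0.542 0.408 0.042]
side block_slot 0.79 [392.1 262.8] [0.337 0.3   0.027]
side block_slot 0.76 [390.9 195.7] [0.356 0.058 0.036]
side tape_measure 0.8 [262.4 262.2] [0.633 0.357 0.022]
side tape_measure 0.47 [298.2 123.6] [0.596 0.135 0.271]
side tape_measure 0.16 [285.5 142.9] [0.629 0.133 0.213]
side pencil 0.59 [382.4 241.9] [ 0.364  0.205 -0.002]
side screw_bin 0.7 [291.7 159.2] [0.586 0.237 0.238]
top lid_hinge 0.73 [338.7 146.1] [0.626 0.151 0.206]
top lid_front 0.89 [347.6 151.1] [0.595 0.134 0.27 ]
top lid_front 0.63 [234.7 197.2] [0.534 0.404 0.077]
top keyhole 0.62 [344.7 143.6] [0.654 0.137 0.138]
top key_head 0.62 [236.5 198.5] [0.53  0.398 0.083]
top key_tip 0.46 [238.9 202.2] [0.526 0.398 0.055]
top block_slot 0.67 [373.9 273.8] [0.354 0.058 0.011]
top block_slot 0.67 [273.4 281.6] [0.331 0.308 0.036]
top block_slot 0.65 [237.4 198.2] [0.532 0.397 0.077]
top tape_measure 0.76 [266.3 164.2] [0.625 0.334 0.054]
top pencil 0.62 [433.9 153.5] [ 0.673 -0.105 -0.003]
top pencil 0.55 [321.5 273.1] [ 0.354  0.191 -0.001]
top screw_bin 0.62 [433.  151.2] [ 0.678 -0.101  0.003]
```

```bash
python3 - <<'E'
import cv2,numpy as np
a=cv2.imread('pics/top0.png')[90:310,190:480]; b=cv2.imread('pics/side0.png')[90:320,200:450]
a=cv2.resize(a,None,fx=1.37*1.0,fy=1.37,interpolation=3); b=cv2.resize(b,(397,301*b.shape[0]//230),interpolation=3)
h=max(a.shape[0],b.shape[0]);c=np.zeros((h,a.shape[1]+b.shape[1],3),np.uint8);c[:a.shape[0],:a.shape[1]]=a;c[:b.shape[0],a.shape[1]:]=b
cv2.imwrite('pics/v1.png',c);print(c.shape)
E
```

```text
(301, 794, 3)
```

View pics/v1.png

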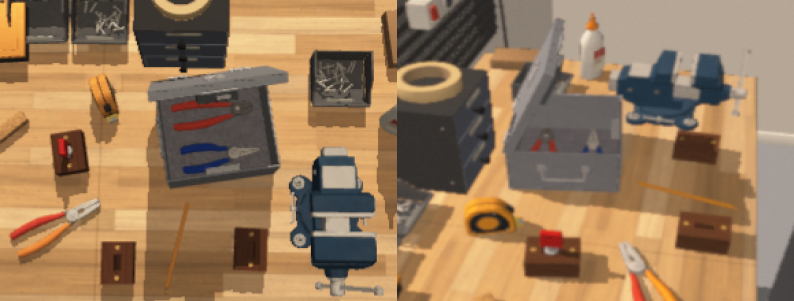

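```bash
python3 - <<'E'
from h import *
d=np.load('pics/top0d.npy');i=vision.camera_info('top')
print('cam',np.round(np.linalg.inv(i['view'])[:3,3],2), 'side',np.round(np.linalg.inv(vision.camera_info('side')['view'])[:3,3],2))
v,u=np.mgrid[0:400,0:640]; P=np.array([at_depth('top',(x,y),d[y,x],i) for y in range(100,320) for x in range(180,480) if d[y,x]>0])
m=(P[:,0]>.48)&(P[:,0]<.9)&(P[:,1]>-.02)&(P[:,1]<.3)
Q=P[m&(P[:,2]>.14)&(P[:,2]<.3)]
print(len(Q),Q.min(0),Q.max(0)); c=Q.mean(0)
for _ in range(3):
    U,S,V=np.linalg.svd(Q-Q.mean(0),full_matrices=False); r=abs((Q-Q.mean(0))@V[2]); Q=Q[r<.006]
n=V[2]*np.sign(V[2][2]);print('lid n',n,'c',Q.mean(0),'angle',np.arccos(n[2]),'yaw',np.arctan2(n[1],n[0]),len(Q))
W=P[m&(abs(P[:,2]-.1)<.006)]; print('rim',len(W)); r=cv2.minAreaRect(W[:,:2].astype(np.float32)*1000);print(r,W.min(0),W.max(0))
K=P[(abs(P[:,0]-.533)<.06)&(abs(P[:,1]-.4)<.06)&(P[:,2]>.03)&(P[:,2]<.043)];r=cv2.minAreaRect(K[:,:2].astype(np.float32)*1000);print('block',r)
E
```

```text
cam [0.35 0.16 1.08] side [0.38 0.99 0.74]
2940 [0.56987597 0.02814483 0.14003196] [0.74254822 0.26902393 0.28247727]
lid n [0.56131401 0.01865152 0.82739271] c [0.63492236 0.18072765 0.22988766] angle 0.5963470498072028 yaw 0.03321609284067852 374
rim 461
((606.8432006835938, 141.5590057373047), (248.5162811279297, 217.5513458251953), 9.269222259521484) [0.48005896 0.01737358 0.09403095] [0.712922   0.26875317 0.10576095]
block ((535.0057373046875, 402.19512939453125), (76.46983337402344, 58.854736328125), 10.104701042175293)
```

```bash

python3 -m creep '[{"linear":[0,0,-1],"delta_rot":[0,0,0],"jaw":0},{"linear":[0,0,-1],"delta_rot":[0,0,0],"jaw":0},{"linear":[0,0,-1],"delta_rot":[0,0,0],"jaw":0}]'
python3 -m creep '[{"linear":[0.5,-0.4,-0.5],"delta_rot":[0,0,0],"jaw":0},{"linear":[1,-0.8,-0.5],"delta_rot":[0,0,0],"jaw":0},{"linear":[1,-0.8,-0.5],"delta_rot":[0,0,0],"jaw":0},{"linear":[1,-0.8,-0.5],"delta_rot":[0,0,0],"jaw":0}]'
python3 -m creep '[{"linear":[1,-0.8,0],"delta_rot":[0,0,0],"jaw":0},{"linear":[1,-0.8,0],"delta_rot":[0,0,0],"jaw":0},{"linear":[1,-0.8,0],"delta_rot":[0,0,0],"jaw":0},{"linear":[1,-0.8,0],"delta_rot":[0,0,0],"jaw":0}]'
python3 -m creep '[{"linear":[1,-0.8,0],"delta_rot":[0,0,0],"jaw":0},{"linear":[1,-0.8,0],"delta_rot":[0,0,0],"jaw":0},{"linear":[1,-0.8,0],"delta_rot":[0,0,0],"jaw":0},{"linear":[1,-0.8,0],"delta_rot":[0,0,0],"jaw":0}]'
python3 -m creep '[{"linear":[1,-0.8,0],"delta_rot":[0,0,0],"jaw":0},{"linear":[1,-0.8,0],"delta_rot":[0,0,0],"jaw":0},{"linear":[1,-0.8,0],"delta_rot":[0,0,0],"jaw":0},{"linear":[1,-0.8,0],"delta_rot":[0,0,0],"jaw":0}]'
cat > l.py <<'E'
import sys
from h import *
def look(n,labels,fn=None):
    s=manip.read_state(); i=vision.camera_info(n); im,d=vision.read_camera(n)
    if fn: cv2.imwrite(f'pics/{fn}.png',im[...,::-1]); np.save(f'pics/{fn}.npy',d); np.save(f'pics/{fn}_v.npy',np.array(i['view']))
    for l in labels:
        for r in spotter.mark_of(n,l)[:3]:
            x=r['xy']; c=min(max(int(round(x[0])),0),639),min(max(int(round(x[1])),0),399); z=d[c[1],c[0]]
            print(n,l,round(r['score'],2),np.round(x,1),np.round(at_depth(n,x,z,i),4) if z else None)
    return i,im,d
if __name__=='__main__':
    st(); look(sys.argv[1],sys.argv[3].split(','),sys.argv[2])
E
python3 l.py wrist w1 lid_front,lid_hinge
```

```text
t: 1.25
position: [0.2882, -0.585, 0.3143]
eef_rot: [0.974, 0.227, 0.001, 0.004]
ft_force: [1.2, -0.4, 1.2]
finger_gap: 0.0515
grasp_force: 0.0
t: 1.58
position: [0.3458, -0.4622, 0.3609]
eef_rot: [0.973, 0.23, 0.002, 0.001]
ft_force: [1.7, 0.5, 1.1]
finger_gap: 0.001
grasp_force: 0.0
t: 1.92
position: [0.4004, -0.3432, 0.359]
eef_rot: [0.973, 0.233, 0.002, -0.001]
ft_force: [0.2, 0.2, 0.1]
finger_gap: -0.0001
grasp_force: 0.0
t: 2.25
position: [0.4538, -0.2271, 0.3589]
eef_rot: [0.973, 0.233, 0.001, -0.001]
ft_force: [0.5, 0.2, 0.3]
finger_gap: -0.0001
grasp_force: 0.0
t: 2.58
position: [0.5072, -0.1109, 0.3587]
eef_rot: [0.973, 0.233, 0.001, -0.002]
ft_force: [-0.0, 1.4, -0.5]
finger_gap: 0.0
grasp_force: 0.0
t 2.58 pos [ 0.5072 -0.1109  0.3587] q [ 0.48  0.15 -0.36  1.7   0.05  1.3  -1.  ] F [-0.   1.4 -0.5] T [0.02 0.   0.03] gap 0.0 gf 0.0
R
 [[ 0.892  0.452  0.002]
 [ 0.452 -0.892  0.004]
 [ 0.004 -0.003 -1.   ]]
```

```bash

python3 -m creep '[{"linear":[1,-0.78,0],"delta_rot":[0,0,0],"jaw":0},{"linear":[1,-0.78,0],"delta_rot":[0,0,0],"jaw":0},{"linear":[1,-0.78,0],"delta_rot":[0,0,0],"jaw":0},{"linear":[1,-0.78,0],"delta_rot":[0,0,0],"jaw":0}]' >/dev/null
python3 -m creep '[{"linear":[1,-0.78,0],"delta_rot":[0,0,-0.2],"jaw":0},{"linear":[1,-0.78,0],"delta_rot":[0,0,-0.3],"jaw":0},{"linear":[1,-0.78,0],"delta_rot":[0,0,-0.5],"jaw":0},{"linear":[1,-0.78,0],"delta_rot":[0,0,-0.6],"jaw":0},{"linear":[1,-0.78,0],"delta_rot":[0,0,-0.7],"jaw":0},{"linear":[1,-0.78,0],"delta_rot":[0,0,-0.8],"jaw":0},{"linear":[1,-0.78,0],"delta_rot":[0,0,-0.9],"jaw":0},{"linear":[1,-0.78,0],"delta_rot":[0,0,-0.9],"jaw":0}]' >/dev/null
python3 -m creep '[{"linear":[0,0,0],"delta_rot":[0,0,-0.1],"jaw":0},{"linear":[0,0,0],"delta_rot":[0,0,-0.2],"jaw":0},{"linear":[0,0,0],"delta_rot":[0,0,-0.3],"jaw":0},{"linear":[0,0,0],"delta_rot":[0,0,-0.4],"jaw":0},{"linear":[0,0,0],"delta_rot":[0,0,-0.5],"jaw":0},{"linear":[0,0,0],"delta_rot":[0,0,-0.6],"jaw":0},{"linear":[0,0,0],"delta_rot":[0,0,-0.7],"jaw":0},{"linear":[0,0,0],"delta_rot":[0,0,-0.8],"jaw":0}]' 
python3 -m creep '[{"linear":[0,0,0],"delta_rot":[0,0,-0.1],"jaw":0},{"linear":[0,0,0],"delta_rot":[0,0,-0.2],"jaw":0},{"linear":[0,0,0],"delta_rot":[0,0,-0.3],"jaw":0},{"linear":[0,0,0],"delta_rot":[0,0,-0.4],"jaw":0},{"linear":[0,0,0],"delta_rot":[0,0,-0.5],"jaw":0},{"linear":[0,0,0],"delta_rot":[0,0,-0.6],"jaw":0},{"linear":[0,0,0],"delta_rot":[0,0,-0.7],"jaw":0},{"linear":[0,0,0],"delta_rot":[0,0,-0.8],"jaw":0}]' 
python3 l.py wrist w1 lid_front,lid_hinge
```

```text
t: 4.4
position: [0.6156, 0.1058, 0.3579]
eef_rot: [0.436, 0.9, -0.001, 0.0]
ft_force: [-0.9, -1.3, -0.3]
finger_gap: -0.0
grasp_force: 0.0
t: 5.07
position: [0.6156, 0.1058, 0.3578]
eef_rot: [0.032, 0.999, -0.001, -0.0]
ft_force: [-0.2, 0.2, 0.5]
finger_gap: -0.0001
grasp_force: 0.0
t 5.07 pos [0.6156 0.1058 0.3578] q [ 0.43  0.49 -0.96  1.43  0.41  1.43  0.97] F [-0.2  0.2  0.5] T [0.03 0.   0.05] gap -0.0001 gf 0.0
R
 [[-0.998  0.064 -0.001]
 [ 0.064  0.998 -0.002]
 [ 0.001 -0.002 -1.   ]]
wrist lid_front 0.94 [352.8 181.8] [0.6017 0.1348 0.2652]
wrist lid_hinge 0.62 [348.4 192.4] [0.6312 0.1359 0.1966]
wrist lid_hinge 0.55 [350.9 181.2] [0.599  0.1324 0.2735]
```

View pics/w1.png

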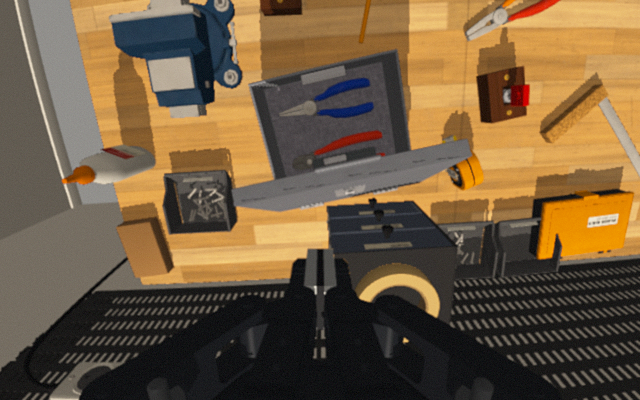

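```bash
python3 - <<'E'
from h import *
d=np.load('pics/w1.npy');i=vision.camera_info('wrist')
for p in [(385,212),(435,207),(350,225),(390,262),(352,184),(300,195),(410,170),(270,205),(250,200),(460,150)]: print(p,np.round(at_depth('wrist',p,d[p[1],p[0]],i),3))
E
python3 -m creep '[{"linear":[-0.12,0.31,0.4],"delta_rot":[0,0,0],"jaw":0},{"linear":[-0.12,0.31,0.7],"delta_rot":[0,0,0],"jaw":0},{"linear":[-0.12,0.31,0.9],"delta_rot":[0,0,0],"jaw":0},{"linear":[-0.12,0.31,0.9],"delta_rot":[0,0,0],"jaw":0}]'
```

```text
(385, 212) [0.71  0.206 0.058]
(435, 207) [0.728 0.31  0.   ]
(350, 225) [0.711 0.144 0.101]
(390, 262) [0.727 0.185 0.19 ]
(352, 184) [0.607 0.136 0.253]
(300, 195) [0.616 0.086 0.246]
(410, 170) [0.595 0.186 0.265]
(270, 205) [0.636 0.049 0.21 ]
(250, 200) [0.609 0.045 0.274]
(460, 150) [0.579 0.226 0.273]
t: 5.55
position: [0.627, 0.1369, 0.2628]
eef_rot: [0.034, 0.999, -0.002, -0.004]
ft_force: [-0.2, -0.8, -0.1]
finger_gap: 0.0
grasp_force: 0.0
```

```bash
python3 -m creep '[{"linear":[0,0,0.2],"delta_rot":[0,0,0],"jaw":0},{"linear":[0,0,0.4],"delta_rot":[0,0,0],"jaw":0},{"linear":[0.05,0,0.6],"delta_rot":[0,0,0],"jaw":0},{"linear":[0.1,0,0.75],"delta_rot":[0,0,0],"jaw":0},{"linear":[0.1,0,0.9],"delta_rot":[0,0,0],"jaw":0}]'
python3 -m creep '[{"linear":[0,0,0.1],"delta_rot":[0,0,0],"jaw":0},{"linear":[0,0,0.2],"delta_rot":[0,0,0],"jaw":0},{"linear":[0,0,0.3],"delta_rot":[0,0,0],"jaw":0}]'
python3 l.py side s2 lid_front,keyhole
```

```text
t: 5.97
position: [0.6216, 0.1398, 0.1823]
eef_rot: [0.035, 0.999, 0.0, 0.004]
ft_force: [2.0, -0.0, 3.8]
finger_gap: -0.0
grasp_force: 2.0
t: 6.22
position: [0.6211, 0.1395, 0.1504]
eef_rot: [0.034, 0.999, 0.0, 0.002]
ft_force: [2.4, -0.5, 4.8]
finger_gap: 0.0
grasp_force: 2.2
t 6.22 pos [0.6211 0.1395 0.1504] q [ 0.31  0.68 -0.86  1.65  0.57  1.08  0.79] F [ 2.4 -0.5  4.8] T [-0.   -0.34  0.01] gap 0.0 gf 2.2
R
 [[-0.998  0.068  0.004]
 [ 0.068  0.998  0.   ]
 [-0.004  0.    -1.   ]]
side lid_front 0.62 [321.4 135.1] [0.5424 0.1193 0.2381]
side keyhole 0.9 [297.9 150.1] [0.6007 0.1234 0.1905]
```

```bash
python3 -m creep '[{"linear":[0.05,0,0.15],"delta_rot":[0,0,0],"jaw":0},{"linear":[0.1,0,0.25],"delta_rot":[0,0,0],"jaw":0},{"linear":[0.15,0,0.3],"delta_rot":[0,0,0],"jaw":0},{"linear":[0.15,0,0.3],"delta_rot":[0,0,0],"jaw":0}]'
python3 l.py side s2 lid_front,keyhole
```

```text
t: 6.7
position: [0.6032, 0.1404, 0.1179]
eef_rot: [0.033, 0.999, -0.0, -0.001]
ft_force: [-0.7, 0.2, 0.1]
finger_gap: -0.0001
grasp_force: 0.0
t 6.7 pos [0.6032 0.1404 0.1179] q [ 0.31  0.69 -0.84  1.71  0.6   1.01  0.76] F [-0.7  0.2  0.1] T [0.01 0.03 0.04] gap -0.0001 gf 0.0
R
 [[-0.998  0.066 -0.002]
 [ 0.066  0.998 -0.001]
 [ 0.002 -0.001 -1.   ]]
side lid_front 0.91 [338.2 152.6] [0.5031 0.0942 0.1782]
side lid_front 0.49 [383.  241.6] [0.3623 0.2068 0.0009]
side keyhole 0.82 [310.7 161.5] [0.5687 0.1204 0.1591]
```

```bash

python3 -m creep '[{"linear":[0,0,-0.4],"delta_rot":[0,0,0],"jaw":0.4},{"linear":[0,0,-0.8],"delta_rot":[0,0,0],"jaw":0.4},{"linear":[0,0,-1],"delta_rot":[0,0,0],"jaw":0.4},{"linear":[0,0,-1],"delta_rot":[0,0,0],"jaw":0.4}]'
python3 -m creep '[{"linear":[0.2,0.6,-0.3],"delta_rot":[0,0,0],"jaw":0.4},{"linear":[0.44,1,-0.5],"delta_rot":[0,0,0],"jaw":0.4},{"linear":[0.44,1,-0.5],"delta_rot":[0,0,0],"jaw":0.4},{"linear":[0.44,1,-0.5],"delta_rot":[0,0,0],"jaw":0.4}]'
python3 -m creep '[{"linear":[0.44,1,0],"delta_rot":[0,0,-0.1],"jaw":0.4},{"linear":[0.44,1,0],"delta_rot":[0,0,-0.2],"jaw":0.4},{"linear":[0.44,1,0],"delta_rot":[0,0,-0.23],"jaw":0.4},{"linear":[0.44,1,0],"delta_rot":[0,0,-0.23],"jaw":0.4},{"linear":[0.44,1,0],"delta_rot":[0,0,-0.23],"jaw":0.4}]'
python3 l.py wrist w3 key_head,key_tip,block_slot,keyhole,lid_front
python3 l.py side s3 key_head,block_slot,keyhole,lid_front
```

```text
t: 7.18
position: [0.6067, 0.1427, 0.2243]
eef_rot: [0.033, 0.999, 0.001, 0.004]
ft_force: [0.8, 0.5, 0.7]
finger_gap: 0.0341
grasp_force: 0.0
t: 7.52
position: [0.5629, 0.253, 0.2724]
eef_rot: [0.027, 1.0, 0.003, 0.001]
ft_force: [-0.9, 0.6, 0.1]
finger_gap: 0.034
grasp_force: 0.0
t: 7.93
position: [0.5281, 0.3478, 0.2679]
eef_rot: [-0.089, 0.996, 0.0, -0.001]
ft_force: [0.3, -0.6, -0.2]
finger_gap: 0.0342
grasp_force: 0.0
t 7.93 pos [0.5281 0.3478 0.2679] q [ 0.03  0.59 -0.99  1.54  0.51  1.29  0.72] F [ 0.3 -0.6 -0.2] T [-0.05 -0.06 -0.01] gap 0.0342 gf 0.0
R
 [[-0.984 -0.178 -0.001]
 [-0.178  0.984 -0.   ]
 [ 0.001  0.    -1.   ]]
wrist key_head 0.78 [362.2 186.4] [0.5323 0.3999 0.0801]
wrist key_head 0.2 [ 25.8 205.7] [ 0.6747 -0.1055  0.0037]
wrist key_tip 0.66 [359.7 178.6] [0.5272 0.3981 0.0615]
wrist block_slot 0.76 [358.6 178. ] [0.5281 0.3977 0.0549]
wrist block_slot 0.42 [141.1 255.3] [0.6629 0.1432 0.1023]
wrist keyhole 0.86 [117.7 168.7] [0.5539 0.1202 0.1076]
wrist lid_front 0.68 [113. 101.] [0.4804 0.1178 0.1103]
t 8.23 pos [0.5305 0.3447 0.2681] q [ 0.04  0.59 -0.99  1.54  0.51  1.29  0.72] F [ 0.2 -0.5 -0.3] T [-0.03  0.02 -0.02] gap 0.0343 gf 0.0
R
 [[-0.985 -0.171 -0.   ]
 [-0.171  0.985 -0.001]
 [ 0.    -0.001 -1.   ]]
side key_head 0.58 [298.7 269.1] [0.532  0.4098 0.0798]
side block_slot 0.97 [297.9 279.3] [0.5342 0.4105 0.0475]
side block_slot 0.79 [392.8 260.8] [0.3357 0.2975 0.0311]
side block_slot 0.69 [274.5 179.2] [0.6621 0.1382 0.102 ]
side keyhole 0.98 [314.8 179.3] [0.5575 0.122  0.1062]
side lid_front 0.89 [346.  183.8] [0.4773 0.1029 0.0903]
```

View pics/w3.png

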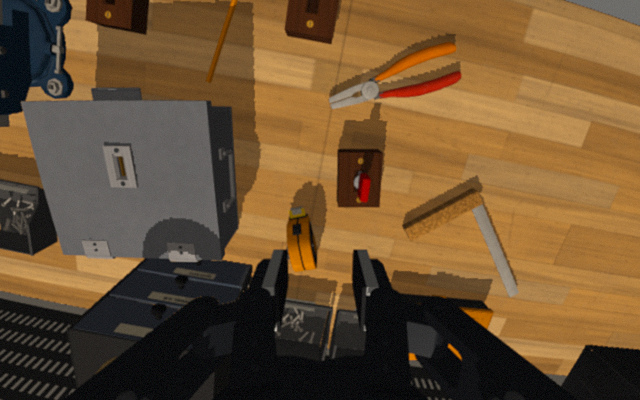

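```bash
cat > red.py <<'E'
import sys
from l import *
def red(n='wrist',fn='r',tophi=.081,near=None):
    i,im,d=look(n,['key_head','block_slot'],fn)
    hsv=cv2.cvtColor(im,cv2.COLOR_RGB2HSV); m=((hsv[...,0]<6)|(hsv[...,0]>174))&(hsv[...,1]>150)&(hsv[...,2]>60)
    ys,xs=np.nonzero(m); P=np.array([at_depth(n,(x,y),d[y,x],i) for x,y in zip(xs,ys) if d[y,x]>0])
    k=(np.hypot(P[:,0]-near[0],P[:,1]-near[1])<.04) if near is not None else P[:,2]>-1
    P=P[k]; top=P[P[:,2]>P[:,2].max()-.012]; print('zmax',np.percentile(P[:,2],98),'mean',P.mean(0),len(P))
    top=P[P[:,2]>np.percentile(P[:,2],98)-.005]
    print('top rect',cv2.minAreaRect(top[:,:2].astype(np.float32)*1000),len(top))
    K=[] ;ys,xs=np.mgrid[0:400:1,0:640:1]
    for y in range(60,330):
        for x in range(180,520):
            if d[y,x]>0: K.append((x,y,d[y,x]))
    B=np.array([at_depth(n,k[:2],k[2],i) for k in K]); B=B[(np.hypot(B[:,0]-near[0],B[:,1]-near[1])<.06)&(abs(B[:,2]-.036)<.004)]
    print('block',cv2.minAreaRect(B[:,:2].astype(np.float32)*1000),len(B))
if __name__=='__main__': st(); red(near=(.533,.402))
E
python3 -m creep '[{"linear":[-0.12,0.57,0.3],"delta_rot":[0,0,0],"jaw":0.4},{"linear":[-0.12,0.57,0.6],"delta_rot":[0,0,0],"jaw":0.4},{"linear":[-0.12,0.57,0.85],"delta_rot":[0,0,0],"jaw":0.4},{"linear":[-0.12,0.57,0.85],"delta_rot":[0,0,0],"jaw":0.4},{"linear":[-0.12,0.57,0.85],"delta_rot":[0,0,0],"jaw":0.4}]'
python3 red.py
```

```text
t: 8.9
position: [0.5309, 0.4037, 0.1822]
eef_rot: [-0.088, 0.996, -0.001, -0.001]
ft_force: [0.5, -0.3, 0.3]
finger_gap: 0.0344
grasp_force: 0.0
t 8.9 pos [0.5309 0.4037 0.1822] q [-0.11  0.72 -0.92  1.53  0.6   1.19  0.61] F [ 0.5 -0.3  0.3] T [-0.02  0.06 -0.01] gap 0.0344 gf 0.0
R
 [[-0.985 -0.174 -0.003]
 [-0.174  0.985 -0.002]
 [ 0.003 -0.002 -1.   ]]
wrist key_head 0.63 [318.8 195. ] [0.5297 0.4016 0.0814]
wrist block_slot 0.88 [317.7 188.1] [0.5236 0.3995 0.0807]
zmax 0.08250051298731313 mean [0.53429722 0.40405368 0.07659912] 389
top rect ((535.9303588867188, 403.9413146972656), (30.675329208374023, 9.93408489227295), 5.046494483947754) 316
block ((534.8037109375, 402.55218505859375), (75.0424575805664, 58.21957015991211), 10.305868148803711) 3183
```

View pics/r.png

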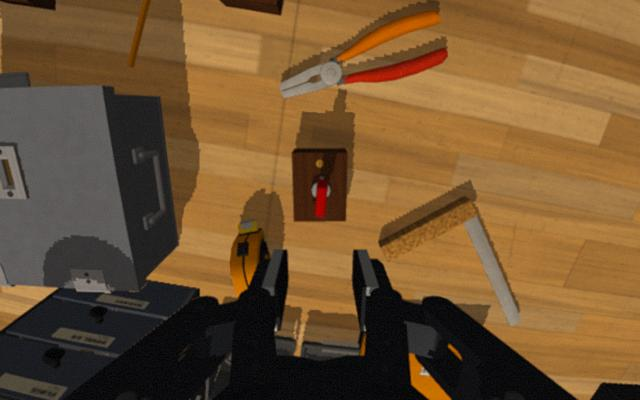

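```bash

python3 -m creep '[{"linear":[-0.045,-0.01,0.3],"delta_rot":[0,0,0.083],"jaw":0.4},{"linear":[-0.045,-0.01,0.6],"delta_rot":[0,0,0.083],"jaw":0.4},{"linear":[-0.045,-0.01,0.7],"delta_rot":[0,0,0.083],"jaw":0.4},{"linear":[-0.045,-0.01,0.7],"delta_rot":[0,0,0.083],"jaw":0.4},{"linear":[-0.045,-0.01,0.7],"delta_rot":[0,0,0.083],"jaw":0.4}]'
python3 red.py
```

```text
t: 9.47
position: [0.5366, 0.4046, 0.115]
eef_rot: [-0.044, 0.999, 0.001, 0.001]
ft_force: [0.2, 0.4, 0.5]
finger_gap: 0.0339
grasp_force: 0.0
t 9.47 pos [0.5366 0.4046 0.115 ] q [-0.14  0.78 -0.85  1.58  0.65  1.08  0.5 ] F [0.2 0.4 0.5] T [-0.01  0.07  0.01] gap 0.0339 gf 0.0
R
 [[-0.996 -0.088  0.001]
 [-0.088  0.996  0.001]
 [-0.001  0.001 -1.   ]]
wrist key_head 0.69 [320.8 215.4] [0.5309 0.4041 0.0801]
wrist block_slot 0.9 [317.2 201.4] [0.5214 0.4007 0.0781]
zmax 0.08226474846489674 mean [0.5330908  0.40411769 0.07786131] 653
top rect ((535.7417602539062, 404.3213195800781), (30.21142578125, 9.495892524719238), 4.963932991027832) 540
block ((535.0402221679688, 402.6242370605469), (75.82174682617188, 58.197776794433594), 10.270247459411621) 4944
```

```bash

python3 -m creep '[{"linear":[0,0,0.3],"delta_rot":[0,0,0],"jaw":0.4},{"linear":[0,0,0.5],"delta_rot":[0,0,0],"jaw":0.4},{"linear":[0,0,0.6],"delta_rot":[0,0,0],"jaw":0.4},{"linear":[0,0,0.69],"delta_rot":[0,0,0],"jaw":0.4},{"linear":[0,0,0.69],"delta_rot":[0,0,0],"jaw":0.4},{"linear":[0,0,0.69],"delta_rot":[0,0,0],"jaw":0.4}]' 60
python3 -m creep '[{"linear":[0,0,0],"delta_rot":[0,0,0],"jaw":0},{"linear":[0,0,0],"delta_rot":[0,0,0],"jaw":0},{"linear":[0,0,0],"delta_rot":[0,0,0],"jaw":0},{"linear":[0,0,0],"delta_rot":[0,0,0],"jaw":0},{"linear":[0,0,0],"delta_rot":[0,0,0],"jaw":0},{"linear":[0,0,0],"delta_rot":[0,0,0],"jaw":0}]' 60
python3 -c "
from h import *;st()"
```

```text
t: 10.12
position: [0.5363, 0.4048, 0.0452]
eef_rot: [-0.044, 0.999, 0.0, 0.0]
ft_force: [-0.5, -0.5, 0.5]
finger_gap: 0.0341
grasp_force: 0.0
t: 10.62
position: [0.5367, 0.405, 0.0458]
eef_rot: [-0.044, 0.999, 0.001, 0.001]
ft_force: [-0.0, 0.2, 6.0]
finger_gap: 0.0081
grasp_force: 61.3
t 10.62 pos [0.5367 0.405  0.0458] q [-0.17  0.86 -0.8   1.61  0.71  0.98  0.45] F [-0.   0.2  6. ] T [-0.13  0.13  0.  ] gap 0.0081 gf 61.3
R
 [[-0.996 -0.088  0.002]
 [-0.088  0.996  0.001]
 [-0.002  0.001 -1.   ]]
```

```bash

python3 -m creep '[{"linear":[0,0,-0.2],"delta_rot":[0,0,0],"jaw":0},{"linear":[0,0,-0.4],"delta_rot":[0,0,0],"jaw":0},{"linear":[0,0,-0.7],"delta_rot":[0,0,0],"jaw":0},{"linear":[0,0,-1],"delta_rot":[0,0,0],"jaw":0},{"linear":[0,0,-1],"delta_rot":[0,0,0],"jaw":0}]'
python3 -m creep '[{"linear":[0.05,-0.2,-0.3],"delta_rot":[0,0,0],"jaw":0},{"linear":[0.05,-0.5,-0.6],"delta_rot":[0,0,0],"jaw":0},{"linear":[0.05,-0.8,-0.6],"delta_rot":[0,0,0],"jaw":0},{"linear":[0.05,-0.95,-0.6],"delta_rot":[0,0,0],"jaw":0}]'
python3 -m creep '[{"linear":[0,-0.4,0],"delta_rot":[0,0,0],"jaw":0},{"linear":[0,-0.8,0],"delta_rot":[0,0,0],"jaw":0},{"linear":[0,-0.95,0],"delta_rot":[0,0,0],"jaw":0},{"linear":[0,-0.95,0],"delta_rot":[0,0,0],"jaw":0}]'
python3 -m creep '[{"linear":[0,-0.4,0],"delta_rot":[0,0,-0.04],"jaw":0},{"linear":[0,-0.8,0],"delta_rot":[0,0,-0.04],"jaw":0},{"linear":[0,-0.93,0],"delta_rot":[0,0,-0.04],"jaw":0},{"linear":[0,-0.93,0],"delta_rot":[0,0,-0.04],"jaw":0},{"linear":[0,-0.93,0],"delta_rot":[0,0,-0.04],"jaw":0}]'
python3 l.py wrist w4 keyhole,key_tip,key_head,lid_front,lid_hinge
python3 l.py side s4 keyhole,key_tip,key_head
```

```text
t: 11.03
position: [0.5381, 0.4071, 0.1508]
eef_rot: [-0.044, 0.999, 0.003, 0.004]
ft_force: [0.5, 1.5, 0.5]
finger_gap: 0.0078
grasp_force: 60.6
t: 11.37
position: [0.5411, 0.3059, 0.2057]
eef_rot: [-0.043, 0.999, -0.001, 0.002]
ft_force: [1.0, -0.2, -1.4]
finger_gap: 0.0082
grasp_force: 60.6
t: 11.7
position: [0.5492, 0.2083, 0.2033]
eef_rot: [-0.04, 0.999, -0.002, -0.0]
ft_force: [-0.0, 0.3, -0.7]
finger_gap: 0.0083
grasp_force: 60.6
t: 12.12
position: [0.5559, 0.122, 0.2042]
eef_rot: [-0.064, 0.998, 0.0, -0.0]
ft_force: [-0.3, 0.7, -0.1]
finger_gap: 0.0081
grasp_force: 60.6
t 12.12 pos [0.5559 0.122  0.2042] q [ 0.47  0.55 -1.    1.76  0.51  1.11  1.  ] F [-0.3  0.7 -0.1] T [ 0.03 -0.01  0.06] gap 0.0081 gf 60.6
R
 [[-0.992 -0.129 -0.   ]
 [-0.129  0.992  0.001]
 [ 0.     0.001 -1.   ]]
wrist keyhole 0.98 [321.6 192.1] [0.5569 0.1231 0.0851]
wrist key_tip 0.55 [322.8 225.9] [0.5401 0.1209 0.2132]
wrist key_head 0.76 [320.7 259. ] [0.5465 0.1204 0.2399]
wrist lid_front 0.94 [322.8 109. ] [0.4791 0.114  0.0911]
wrist lid_front 0.63 [410.8   6.7] [0.3609 0.1951 0.0037]
t 12.42 pos [0.5556 0.1235 0.2045] q [ 0.46  0.55 -1.    1.76  0.51  1.11  1.  ] F [-0.5 -0.4 -0.5] T [-0.    0.    0.02] gap 0.0078 gf 60.6
R
 [[-0.991 -0.132  0.   ]
 [-0.132  0.991  0.   ]
 [-0.     0.    -1.   ]]
side keyhole 0.7 [313.2 176.7] [0.5648 0.1074 0.1032]
side key_tip 0.5 [311.2 160.7] [0.5864 0.0327 0.1027]
side key_head 0.71 [315.4 139.4] [0.5524 0.1423 0.2381]
```

View pics/w4.png

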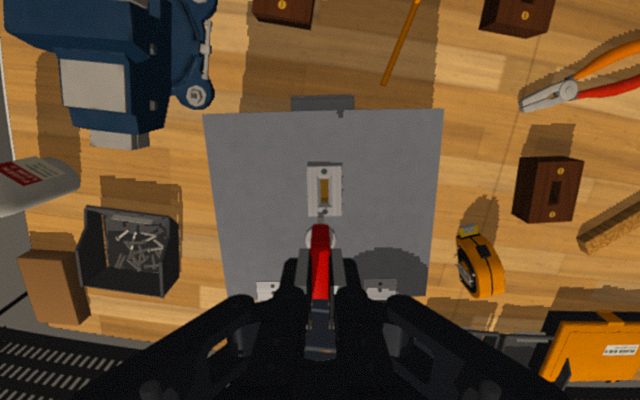

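```bash
cat > kh.py <<'E'
from l import *
def kh(fn,save=True):
    s=manip.read_state(); i,im,d=look('wrist',['keyhole','key_tip'],fn)
    for r in spotter.mark_of('wrist','keyhole')[:1]: print('kh@.106',np.round(at_height('wrist',r['xy'],.106,i),4))
    P=[];X=[]
    for y in range(90,300):
        for x in range(180,460):
            if d[y,x]>0: P.append(at_depth('wrist',(x,y),d[y,x],i));X.append((x,y))
    P=np.array(P);X=np.array(X)
    lid=abs(P[:,2]-.104)<.006; lid&=(abs(P[:,0]-.56)<.16)&(abs(P[:,1]-.13)<.14)
    print('lid',cv2.minAreaRect(P[lid][:,:2].astype(np.float32)*1000),'z',np.median(P[lid][:,2]))
    # brass/dark slot + plate by colour: plate lighter than lid
    g=im.astype(int); 
    L=np.array([g[y,x] for x,y in X]); near=np.hypot(P[:,0]-.556,P[:,1]-.122)<.04
    sat=(L.max(1)-L.min(1)); k=near&(sat>40)&(L[:,0]>L[:,2]+30)&(L[:,0]-L[:,1]<90)&(P[:,2]<.112)
    q=np.array([at_height('wrist',x,.106,i) for x in X[k]]); print('slot',len(q),cv2.minAreaRect(q[:,:2].astype(np.float32)*1000) if len(q) else None, X[k].min(0),X[k].max(0))
    pl=near&(L.min(1)>np.median(L[near].min(1))+25)&(sat<40); q=np.array([at_height('wrist',x,.106,i) for x in X[pl]]); print('plate',len(q),cv2.minAreaRect(q[:,:2].astype(np.float32)*1000),X[pl].min(0),X[pl].max(0))
    Rm=R.from_quat(s['eef_rot']).as_matrix()
    print('TCP',np.round(s['position'],4),'yaw',np.degrees(np.arctan2(-Rm[1,0],-Rm[0,0])),'pred tip px',proj('wrist',s['position']+[0,0,-.0318],i),'TCP px',proj('wrist',s['position'],i))
    c=im[120:280,240:400]; cv2.imwrite(f'pics/{fn}c.png',cv2.resize(c,(640,640),interpolation=3)[:600,:,::-1])
kh('k1')
E
python3 kh.py
```

```text
wrist keyhole 0.58 [328.  191.1] [0.55   0.1283 0.1038]
wrist key_tip 0.89 [322.1 225.2] [0.5406 0.1209 0.2112]
kh@.106 [0.5493 0.1282 0.106 ]
lid ((574.413818359375, 127.9825210571289), (191.7523193359375, 208.90289306640625), 8.724018096923828) z 0.10332457210687052
slot 174 ((548.9749755859375, 123.98470306396484), (20.781530380249023, 6.379907131195068), 7.892688751220703) [320 179] [327 201]
plate 1386 ((592.0078735351562, 128.8620147705078), (131.76165771484375, 33.30756378173828), 5.85428524017334) [305 166] [341 293]
TCP [0.5559 0.1224 0.2044] yaw 7.488810919183653 pred tip px [320.95089856 224.58541614] TCP px [321.1029756  244.39172859]
```

View pics/k1c.png

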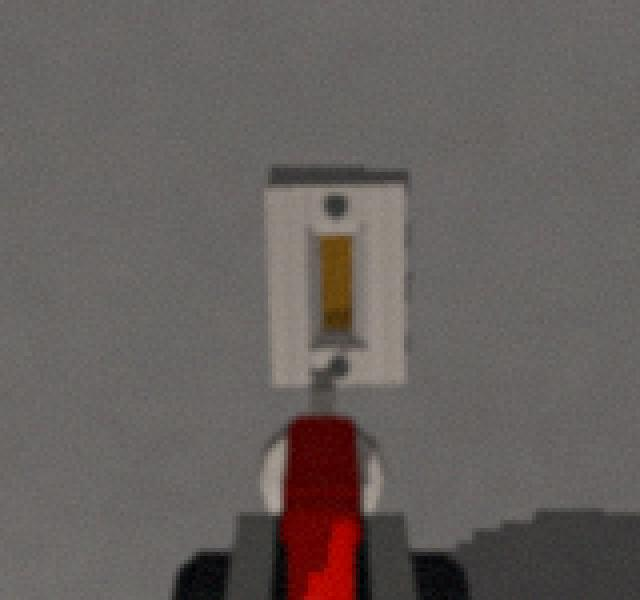

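```bash
python3 - <<'E'
from h import *
i=vision.camera_info('wrist')
f=lambda c,h:at_height('wrist',(240+(c[0]+.5)/4-.5,120+(c[1]+.5)/4-.5),h,i)
for nm,cs,h in [('plate',[(265,185),(407,186),(405,387),(271,387)],.106),('chamfer',[(310,231),(364,231),(362,348),(312,348)],.106)]:
    q=np.array([f(c,h) for c in cs]);print(nm,np.round(q[:,:2],4).tolist(),'c',np.round(q.mean(0),4),cv2.minAreaRect(q[:,:2].astype(np.float32)*1000))
im,d=vision.read_camera('top'); i2=vision.camera_info('top')
s=manip.read_state(); 
# key shank: where drawn
print('collar px pred',proj('wrist',s['position']+[0,0,-.0318+.024],i),'x offset probes', [np.round(proj('wrist',s['position']+np.array([0,dy,-.0318]),i),1).tolist() for dy in (-.002,.002)])
E
```

```text
plate [[0.529, 0.1051], [0.5251, 0.1363], [0.5722, 0.143], [0.5762, 0.112]] c [0.5506 0.1241 0.106 ] ((550.5857543945312, 124.03986358642578), (48.141693115234375, 31.4628849029541), 8.127992630004883)
chamfer [[0.538, 0.1163], [0.5365, 0.1283], [0.564, 0.1317], [0.5655, 0.1202]] c [0.551  0.1241 0.106 ] ((550.9924926757812, 124.06702423095703), (27.691150665283203, 12.103629112243652), 7.446058750152588)
collar px pred [320.998583   238.97087989] x offset probes [[318.1, 224.3], [323.7, 224.9]]
```

```bash

python3 -m creep '[{"linear":[0.037,0.026,0.2],"delta_rot":[0,0,-0.008],"jaw":0},{"linear":[0.037,0.026,0.4],"delta_rot":[0,0,-0.008],"jaw":0},{"linear":[0.037,0.026,0.55],"delta_rot":[0,0,-0.008],"jaw":0},{"linear":[0.037,0.026,0.6],"delta_rot":[0,0,-0.008],"jaw":0},{"linear":[0.037,0.026,0.6],"delta_rot":[0,0,-0.008],"jaw":0},{"linear":[0.037,0.026,0.6],"delta_rot":[0,0,-0.008],"jaw":0}]'
python3 kh.py | tail -1
```

```text
t: 13.37
position: [0.5523, 0.1243, 0.1447]
eef_rot: [-0.069, 0.998, 0.0, 0.0]
ft_force: [0.5, 0.0, 0.2]
finger_gap: 0.0082
grasp_force: 60.6
TCP [0.5523 0.1243 0.1447] yaw 7.927115753572427 pred tip px [320.95095372 224.64474696] TCP px [321.12324771 244.47474003]
```

View pics/k1c.png

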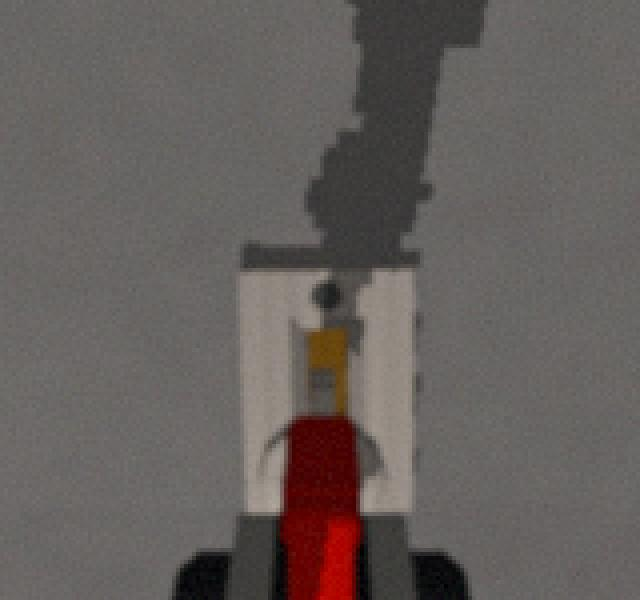

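```bash
python3 - <<'E'
from h import *
i=vision.camera_info('wrist');s=manip.read_state()
f=lambda c,h:np.round(at_height('wrist',(240+(c[0]+.5)/4-.5,120+(c[1]+.5)/4-.5),h,i),4)
print(s['position'])
print('tip edge',f((322,369),s['position'][2]-.0318),f((322,369),s['position'][2]-.0318+.012)); print('chamf edge',f((327,320),.106),'plate front',f((328,268),.106),'brass far',f((328,330),.085))
print('collar',f((262,470),.137),f((384,470),.137), 'plate L/R',f((240,390),.106),f((416,390),.106))
E
```

```text
[0.55258605 0.1242022  0.14528736]
tip edge [0.5433 0.1223 0.1135] [0.539  0.1217 0.1255]
chamf edge [0.5366 0.1223 0.106 ] plate front [0.5271 0.1211 0.106 ] brass far [0.5452 0.1238 0.085 ]
collar [0.553  0.1141 0.137 ] [0.5503 0.1332 0.137 ] plate L/R [0.552  0.1085 0.106 ] [0.5476 0.1402 0.106 ]
```

```bash

python3 -m creep '[{"linear":[0.017,0.009,0],"delta_rot":[0,0,0],"jaw":0},{"linear":[0.017,0.009,0.06],"delta_rot":[0,0,0],"jaw":0},{"linear":[0.017,0.009,0.1],"delta_rot":[0,0,0],"jaw":0},{"linear":[0.017,0.009,0.14],"delta_rot":[0,0,0],"jaw":0},{"linear":[0.017,0.009,0.17],"delta_rot":[0,0,0],"jaw":0}]'
python3 -c "
from h import *;st()"
```

```text
t: 13.98
position: [0.5499, 0.1244, 0.1266]
eef_rot: [-0.069, 0.998, -0.0, -0.0]
ft_force: [-0.4, -0.5, -0.2]
finger_gap: 0.0082
grasp_force: 60.6
t 13.98 pos [0.5499 0.1244 0.1266] q [ 0.41  0.63 -0.93  1.84  0.6   0.98  0.93] F [-0.4 -0.5 -0.2] T [-0.02 -0.02 -0.01] gap 0.0082 gf 60.6
R
 [[-0.99  -0.138 -0.001]
 [-0.138  0.99  -0.   ]
 [ 0.001 -0.    -1.   ]]
```

```bash

python3 -m creep '[{"linear":[0,0,0.04],"delta_rot":[0,0,0],"jaw":0},{"linear":[0,0,0.08],"delta_rot":[0,0,0],"jaw":0},{"linear":[0,0,0.11],"delta_rot":[0,0,0],"jaw":0},{"linear":[0,0,0.11],"delta_rot":[0,0,0],"jaw":0},{"linear":[0,0,0.11],"delta_rot":[0,0,0],"jaw":0}]'
python3 -c "
from h import *;st()"
```

```text
t: 14.4
position: [0.5501, 0.1247, 0.1162]
eef_rot: [-0.069, 0.998, 0.0, -0.0]
ft_force: [-0.4, 0.3, -0.9]
finger_gap: 0.0083
grasp_force: 60.6
t 14.4 pos [0.5501 0.1247 0.1162] q [ 0.4   0.64 -0.92  1.85  0.61  0.96  0.92] F [-0.4  0.3 -0.9] T [-0.02  0.05 -0.01] gap 0.0083 gf 60.6
R
 [[-0.99  -0.138 -0.   ]
 [-0.138  0.99   0.   ]
 [ 0.     0.    -1.   ]]
```

```bash

python3 -m creep '[{"linear":[0,0,0.01],"delta_rot":[0,0,0],"jaw":0},{"linear":[0,0,0.015],"delta_rot":[0,0,0],"jaw":0},{"linear":[0,0,0.015],"delta_rot":[0,0,0],"jaw":0}]'
python3 -m creep '[{"linear":[0,0,0.01],"delta_rot":[0,0,0],"jaw":0},{"linear":[0,0,0.01],"delta_rot":[0,0,0],"jaw":0}]'
```

```text
t: 14.65
position: [0.5504, 0.1248, 0.1157]
eef_rot: [-0.069, 0.998, -0.0, 0.0]
ft_force: [-2.0, -1.5, 6.8]
finger_gap: 0.0085
grasp_force: 61.5
t: 14.82
position: [0.5505, 0.1249, 0.1156]
eef_rot: [-0.069, 0.998, -0.0, 0.001]
ft_force: [-3.0, -1.6, 12.6]
finger_gap: 0.0083
grasp_force: 62.2
```

```bash

python3 -m creep '[{"linear":[0,0,0],"delta_rot":[0,0,0.1],"jaw":0},{"linear":[0,0,0],"delta_rot":[0,0,0.2],"jaw":0},{"linear":[0,0,0],"delta_rot":[0,0,0.3],"jaw":0},{"linear":[0,0,0],"delta_rot":[0,0,0.4],"jaw":0},{"linear":[0,0,0],"delta_rot":[0,0,0.5],"jaw":0},{"linear":[0,0,0],"delta_rot":[0,0,0.6],"jaw":0},{"linear":[0,0,0],"delta_rot":[0,0,0.65],"jaw":0},{"linear":[0,0,0],"delta_rot":[0,0,0.65],"jaw":0}]'
python3 -c "
from h import *;st()"
```

```text
t: 15.48
position: [0.5512, 0.1249, 0.1157]
eef_rot: [0.269, 0.963, 0.0, 0.002]
ft_force: [-1.8, -1.0, 9.5]
finger_gap: 0.008
grasp_force: 61.9
t 15.48 pos [0.5512 0.1249 0.1157] q [ 0.3   0.57 -0.76  1.85  0.5   0.91  0.33] F [-1.8 -1.   9.5] T [-0.3   0.36 -0.01] gap 0.008 gf 61.9
R
 [[-0.855  0.518  0.003]
 [ 0.518  0.855 -0.001]
 [-0.003  0.001 -1.   ]]
```

```bash

python3 -m creep '[{"linear":[0,0,0],"delta_rot":[0,0,0.1],"jaw":0},{"linear":[0,0,0],"delta_rot":[0,0,0.2],"jaw":0},{"linear":[0,0,0],"delta_rot":[0,0,0.3],"jaw":0},{"linear":[0,0,0],"delta_rot":[0,0,0.4],"jaw":0},{"linear":[0,0,0],"delta_rot":[0,0,0.5],"jaw":0},{"linear":[0,0,0],"delta_rot":[0,0,0.6],"jaw":0},{"linear":[0,0,0],"delta_rot":[0,0,0.65],"jaw":0},{"linear":[0,0,0],"delta_rot":[0,0,0.65],"jaw":0}]'
python3 -m creep '[{"linear":[0,0,0],"delta_rot":[0,0,0.02],"jaw":0},{"linear":[0,0,0],"delta_rot":[0,0,0.02],"jaw":0},{"linear":[0,0,0],"delta_rot":[0,0,0.02],"jaw":0}]'
python3 -c "
from h import *;st()"
```

```text
t: 16.15
position: [0.5509, 0.1246, 0.1156]
eef_rot: [0.575, 0.818, 0.0, 0.001]
ft_force: [-2.2, -0.8, 11.5]
finger_gap: 0.008
grasp_force: 62.0
t: 16.4
position: [0.5509, 0.1246, 0.1156]
eef_rot: [0.583, 0.813, 0.0, 0.001]
ft_force: [-1.8, -1.7, 11.2]
finger_gap: 0.008
grasp_force: 62.1
t 16.4 pos [0.5509 0.1246 0.1156] q [ 0.18  0.52 -0.6   1.86  0.38  0.87 -0.28] F [-1.8 -1.7 11.2] T [-0.41  0.73  0.08] gap 0.008 gf 62.1
R
 [[-0.321  0.947  0.002]
 [ 0.947  0.321 -0.001]
 [-0.002  0.002 -1.   ]]
```

```bash

python3 -m creep '[{"linear":[0,0,0],"delta_rot":[0,0,0.04],"jaw":0},{"linear":[0,0,0],"delta_rot":[0,0,0.06],"jaw":0},{"linear":[0,0,0],"delta_rot":[0,0,0.06],"jaw":0}]'
python3 -c "
from h import *;st()"
```

```text
t: 16.65
position: [0.5508, 0.1246, 0.1156]
eef_rot: [0.608, 0.794, 0.0, 0.001]
ft_force: [-1.7, -2.5, 11.9]
finger_gap: 0.0083
grasp_force: 62.1
t 16.65 pos [0.5508 0.1246 0.1156] q [ 0.17  0.52 -0.58  1.86  0.37  0.87 -0.33] F [-1.7 -2.5 11.9] T [-0.41  0.68  0.29] gap 0.0083 gf 62.1
R
 [[-0.261  0.965  0.002]
 [ 0.965  0.261 -0.001]
 [-0.002  0.002 -1.   ]]
```

```bash

python3 -m creep '[{"linear":[0,0,0],"delta_rot":[0,0,-0.1],"jaw":0},{"linear":[0,0,0],"delta_rot":[0,0,-0.2],"jaw":0},{"linear":[0,0,0],"delta_rot":[0,0,-0.3],"jaw":0},{"linear":[0,0,0],"delta_rot":[0,0,-0.4],"jaw":0},{"linear":[0,0,0],"delta_rot":[0,0,-0.5],"jaw":0},{"linear":[0,0,0],"delta_rot":[0,0,-0.6],"jaw":0},{"linear":[0,0,0],"delta_rot":[0,0,-0.67],"jaw":0},{"linear":[0,0,0],"delta_rot":[0,0,-0.67],"jaw":0}]'
python3 -m creep '[{"linear":[0,0,0],"delta_rot":[0,0,-0.1],"jaw":0},{"linear":[0,0,0],"delta_rot":[0,0,-0.2],"jaw":0},{"linear":[0,0,0],"delta_rot":[0,0,-0.3],"jaw":0},{"linear":[0,0,0],"delta_rot":[0,0,-0.4],"jaw":0},{"linear":[0,0,0],"delta_rot":[0,0,-0.5],"jaw":0},{"linear":[0,0,0],"delta_rot":[0,0,-0.6],"jaw":0},{"linear":[0,0,0],"delta_rot":[0,0,-0.67],"jaw":0},{"linear":[0,0,0],"delta_rot":[0,0,-0.67],"jaw":0}]'
python3 -m creep '[{"linear":[0,0,-0.02],"delta_rot":[0,0,0],"jaw":0},{"linear":[0,0,-0.02],"delta_rot":[0,0,0],"jaw":0}]'
python3 kh.py
python3 -c "
from h import *;st()"
```

```text
t: 17.32
position: [0.5513, 0.1247, 0.1156]
eef_rot: [0.297, 0.955, 0.0, 0.001]
ft_force: [-1.3, -1.9, 12.5]
finger_gap: 0.0084
grasp_force: 62.1
t: 17.98
position: [0.5515, 0.1251, 0.1156]
eef_rot: [-0.05, 0.999, 0.0, 0.001]
ft_force: [-0.7, -0.9, 10.3]
finger_gap: 0.0078
grasp_force: 62.0
t: 18.15
position: [0.5506, 0.1248, 0.1163]
eef_rot: [-0.048, 0.999, 0.0, 0.001]
ft_force: [-0.1, 0.4, 0.5]
finger_gap: 0.0082
grasp_force: 60.7
wrist keyhole 0.76 [318.4 236.1] [0.5353 0.1219 0.1384]
wrist key_tip 0.74 [322.5 224.6] [0.5346 0.1241 0.1237]
kh@.106 [0.55   0.1231 0.106 ]
lid ((537.6939086914062, 122.86729431152344), (126.94491577148438, 199.16928100585938), 5.29990816116333) z 0.10331060516245819
slot 24 ((543.9821166992188, 124.58125305175781), (13.279289245605469, 6.704824924468994), 18.182109832763672) [315 219] [329 236]
plate 1065 ((560.063232421875, 125.83048248291016), (65.5843276977539, 31.079029083251953), 8.277674674987793) [294 202] [345 293]
TCP [0.5506 0.1248 0.1163] yaw 5.5058343252655435 pred tip px [320.84922183 224.49619429] TCP px [321.00491218 244.34476157]
t 18.35 pos [0.5503 0.1248 0.1159] q [ 0.39  0.64 -0.91  1.85  0.61  0.96  0.88] F [-0.5  1.1  1.6] T [ 0.23 -0.12  0.  ] gap 0.0082 gf 60.7
R
 [[-0.995 -0.096  0.   ]
 [-0.096  0.995  0.   ]
 [-0.     0.    -1.   ]]
```

View pics/k1c.png

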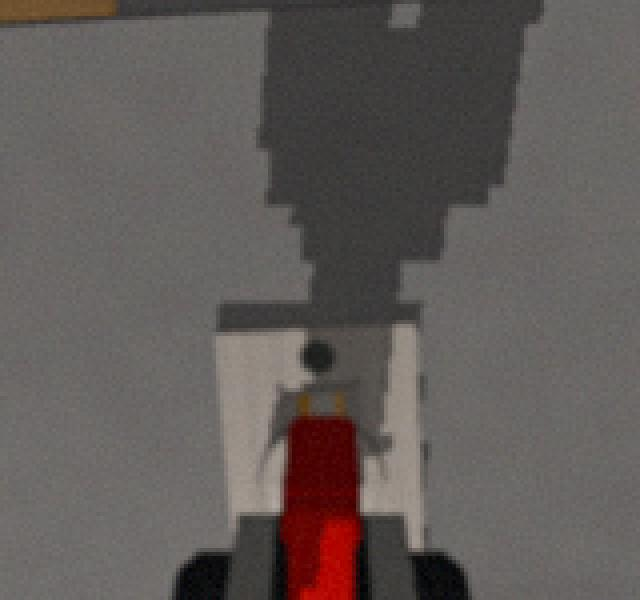

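```bash

python3 -m creep '[{"linear":[0,0,0],"delta_rot":[0,0,-0.04],"jaw":0},{"linear":[0,0,0],"delta_rot":[0,0,-0.04],"jaw":0},{"linear":[0,0,0],"delta_rot":[0,0,-0.04],"jaw":0}]'
python3 -m creep '[{"linear":[0,0,-0.04],"delta_rot":[0,0,-0.0],"jaw":0},{"linear":[0,0,-0.08],"delta_rot":[0,0,0],"jaw":0},{"linear":[0,0,-0.08],"delta_rot":[0,0,0],"jaw":0}]'
```

```text
t: 18.6
position: [0.5502, 0.1248, 0.1159]
eef_rot: [-0.069, 0.998, 0.0, 0.0]
ft_force: [-0.1, 0.6, 1.2]
finger_gap: 0.0082
grasp_force: 60.8
t: 18.85
position: [0.5501, 0.1248, 0.1245]
eef_rot: [-0.069, 0.998, -0.0, 0.0]
ft_force: [-0.2, 0.8, -0.6]
finger_gap: 0.0079
grasp_force: 60.6
```

```bash

python3 -m creep '[{"linear":[0,0,-0.1],"delta_rot":[0,0,0],"jaw":0},{"linear":[0,0,-0.2],"delta_rot":[0,0,0],"jaw":0},{"linear":[0,0,-0.4],"delta_rot":[0,0,0],"jaw":0},{"linear":[0,0,-0.6],"delta_rot":[0,0,0],"jaw":0},{"linear":[0,0,-0.85],"delta_rot":[0,0,0],"jaw":0},{"linear":[0,0,-0.85],"delta_rot":[0,0,0],"jaw":0},{"linear":[0,0,-0.85],"delta_rot":[0,0,0],"jaw":0}]'
python3 kh.py
```

```text
t: 19.43
position: [0.5511, 0.1246, 0.211]
eef_rot: [-0.069, 0.998, -0.0, 0.002]
ft_force: [0.7, 0.2, -1.2]
finger_gap: 0.0085
grasp_force: 60.6
wrist keyhole 0.67 [322.  193.2] [0.556  0.1265 0.0837]
wrist key_tip 0.78 [323.6 224.5] [0.5355 0.1239 0.2171]
kh@.106 [0.5495 0.1255 0.106 ]
lid ((574.9813232421875, 128.061767578125), (192.74447631835938, 209.50547790527344), 8.624306678771973) z 0.10331778494033894
slot 171 ((548.69970703125, 123.95528411865234), (21.38824462890625, 6.560844421386719), 8.12381362915039) [317 181] [324 203]
plate 1867 ((578.665283203125, 140.67706298828125), (137.50143432617188, 78.3576889038086), 39.11663818359375) [276 157] [359 293]
TCP [0.5511 0.1246 0.211 ] yaw 7.8941618438351036 pred tip px [321.01703197 224.42702869] TCP px [321.12897793 244.37444344]
```

View pics/k1c.png

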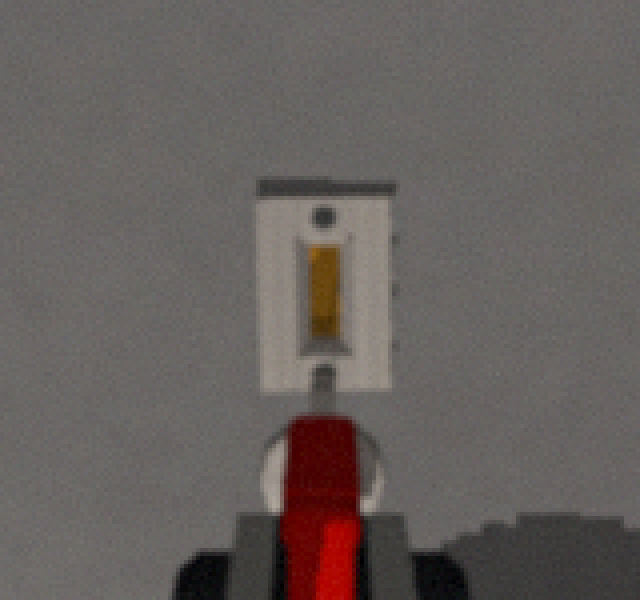

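```bash

python3 -m creep '[{"linear":[-0.08,0.4,0],"delta_rot":[0,0,0],"jaw":0},{"linear":[-0.08,0.8,0],"delta_rot":[0,0,0],"jaw":0},{"linear":[-0.08,0.93,0],"delta_rot":[0,0,0],"jaw":0},{"linear":[-0.08,0.93,0],"delta_rot":[0,0,0],"jaw":0}]'
python3 -m creep '[{"linear":[-0.08,0.4,0],"delta_rot":[0,0,0],"jaw":0},{"linear":[-0.08,0.8,0],"delta_rot":[0,0,0],"jaw":0},{"linear":[-0.08,0.93,0],"delta_rot":[0,0,0],"jaw":0},{"linear":[-0.08,0.93,0],"delta_rot":[0,0,0],"jaw":0}]'
python3 -m creep '[{"linear":[-0.08,0.4,0.1],"delta_rot":[0,0,-0.03],"jaw":0},{"linear":[-0.08,0.8,0.3],"delta_rot":[0,0,-0.03],"jaw":0},{"linear":[-0.08,0.93,0.6],"delta_rot":[0,0,-0.03],"jaw":0},{"linear":[-0.08,0.93,0.6],"delta_rot":[0,0,-0.03],"jaw":0},{"linear":[-0.08,0.93,0.6],"delta_rot":[0,0,-0.03],"jaw":0},{"linear":[-0.08,0.93,0.6],"delta_rot":[0,0,-0.03],"jaw":0}]'
python3 red.py
python3 -c "
from h import *
im,d=vision.read_camera('wrist');cv2.imwrite('pics/b1.png',cv2.resize(im[120:270,240:400],(640,600),interpolation=3)[...,::-1])"
```

```text
t: 19.97
position: [0.543, 0.2228, 0.2086]
eef_rot: [-0.073, 0.997, 0.001, -0.001]
ft_force: [0.2, 0.8, -0.0]
finger_gap: 0.0084
grasp_force: 60.6
t: 20.3
position: [0.5382, 0.3149, 0.2083]
eef_rot: [-0.072, 0.997, 0.001, -0.001]
ft_force: [-0.3, -0.2, 1.0]
finger_gap: 0.0082
grasp_force: 60.6
t: 20.8
position: [0.5368, 0.4024, 0.1487]
eef_rot: [-0.084, 0.996, -0.001, 0.0]
ft_force: [0.1, 1.2, -0.2]
finger_gap: 0.0083
grasp_force: 60.6
t 20.8 pos [0.5368 0.4024 0.1487] q [-0.12  0.76 -0.89  1.55  0.63  1.14  0.59] F [ 0.1  1.2 -0.2] T [ 0.   -0.01 -0.03] gap 0.0083 gf 60.6
R
 [[-0.986 -0.167  0.   ]
 [-0.167  0.986 -0.001]
 [ 0.    -0.002 -1.   ]]
wrist key_head 0.97 [321.8 257.6] [0.5259 0.4008 0.1856]
wrist block_slot 0.94 [321.7 190.1] [0.5412 0.404  0.0097]
wrist block_slot 0.47 [ 16.6 297.6] [0.6589 0.1462 0.1032]
zmax 0.18782545046682345 mean [0.53083727 0.40069015 0.17969616] 1292
top rect ((535.6868286132812, 401.6793518066406), (29.4561767578125, 9.236559867858887), 11.251568794250488) 870
block ((534.946533203125, 402.62432861328125), (75.76122283935547, 58.13345718383789), 10.033538818359375) 4120
```

View pics/b1.png

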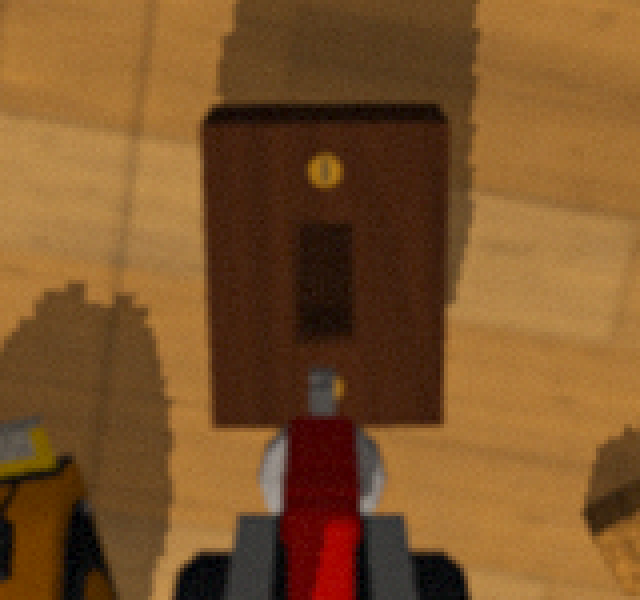

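```bash

python3 -m creep '[{"linear":[0.005,0.01,0.2],"delta_rot":[0,0,0],"jaw":0},{"linear":[0.005,0.01,0.4],"delta_rot":[0,0,0],"jaw":0},{"linear":[0.005,0.01,0.6],"delta_rot":[0,0,0],"jaw":0},{"linear":[0.005,0.01,0.7],"delta_rot":[0,0,0],"jaw":0},{"linear":[0.005,0.01,0.76],"delta_rot":[0,0,0],"jaw":0},{"linear":[0.005,0.01,0.82],"delta_rot":[0,0,0],"jaw":0},{"linear":[0.005,0.01,0.88],"delta_rot":[0,0,0],"jaw":0},{"linear":[0.005,0.01,0.88],"delta_rot":[0,0,0],"jaw":0}]'
python3 -c "
from h import *;st()"
```

```text
t: 21.67
position: [0.5348, 0.4049, 0.0605]
eef_rot: [-0.085, 0.996, -0.0, -0.0]
ft_force: [0.3, 0.1, -0.6]
finger_gap: 0.0081
grasp_force: 60.6
t 21.67 pos [0.5348 0.4049 0.0605] q [-0.16  0.85 -0.83  1.61  0.71  1.01  0.53] F [ 0.3  0.1 -0.6] T [ 0.01  0.04 -0.01] gap 0.0081 gf 60.6
R
 [[-0.986 -0.169 -0.   ]
 [-0.169  0.986 -0.   ]
 [ 0.    -0.    -1.   ]]
```

```bash

python3 -m creep '[{"linear":[0,-0.01,0.05],"delta_rot":[0,0,0],"jaw":0},{"linear":[0,-0.01,0.1],"delta_rot":[0,0,0],"jaw":0},{"linear":[0,-0.01,0.14],"delta_rot":[0,0,0],"jaw":0},{"linear":[0,-0.01,0.15],"delta_rot":[0,0,0],"jaw":0},{"linear":[0,-0.01,0.16],"delta_rot":[0,0,0],"jaw":0},{"linear":[0,-0.01,0.16],"delta_rot":[0,0,0],"jaw":0}]'
python3 -c "
from h import *;st()"
```

```text
t: 22.17
position: [0.5351, 0.4042, 0.0458]
eef_rot: [-0.085, 0.996, -0.0, 0.0]
ft_force: [-1.7, -2.4, 5.3]
finger_gap: 0.008
grasp_force: 61.3
t 22.17 pos [0.5351 0.4042 0.0458] q [-0.16  0.87 -0.81  1.61  0.72  0.99  0.52] F [-1.7 -2.4  5.3] T [-0.46  0.33  0.03] gap 0.008 gf 61.3
R
 [[-0.986 -0.169  0.001]
 [-0.169  0.986 -0.   ]
 [-0.    -0.001 -1.   ]]
```

```bash

python3 -m creep '[{"linear":[0,0,0],"delta_rot":[0,0,0],"jaw":0.15},{"linear":[0,0,0],"delta_rot":[0,0,0],"jaw":0.3},{"linear":[0,0,0],"delta_rot":[0,0,0],"jaw":0.4},{"linear":[0,0,0],"delta_rot":[0,0,0],"jaw":0.4},{"linear":[0,0,0],"delta_rot":[0,0,0],"jaw":0.4}]'
python3 -m creep '[{"linear":[0,0,-0.1],"delta_rot":[0,0,0],"jaw":0.4},{"linear":[0,0,-0.3],"delta_rot":[0,0,0],"jaw":0.4},{"linear":[0,0,-0.6],"delta_rot":[0,0,0],"jaw":0.4},{"linear":[0,0,-0.9],"delta_rot":[0,0,0],"jaw":0.4},{"linear":[0,0,-1],"delta_rot":[0,0,0],"jaw":0.4},{"linear":[0,0,-1],"delta_rot":[0,0,0],"jaw":0.4},{"linear":[0,0,-1],"delta_rot":[0,0,0],"jaw":0.4}]'
python3 red.py; python3 l.py side s9 key_head,keyhole,lid_front
python3 -c "
import cv2,numpy as np
a=cv2.imread('pics/r.png')[100:300,220:420];b=cv2.imread('pics/s9.png')[120:320,230:430]
cv2.imwrite('pics/f.png',cv2.resize(np.hstack([a,b]),(800,400),interpolation=3))"
```

```text
t: 22.58
position: [0.5349, 0.4042, 0.0447]
eef_rot: [-0.085, 0.996, -0.0, -0.0]
ft_force: [0.3, 0.6, -0.2]
finger_gap: 0.0343
grasp_force: 0.0
t: 23.17
position: [0.5351, 0.404, 0.1452]
eef_rot: [-0.085, 0.996, -0.0, 0.0]
ft_force: [0.4, -0.3, -1.2]
finger_gap: 0.0339
grasp_force: 0.0
t 23.17 pos [0.5351 0.404  0.1452] q [-0.12  0.76 -0.89  1.56  0.63  1.13  0.59] F [ 0.4 -0.3 -1.2] T [-0.02  0.03  0.01] gap 0.0339 gf 0.0
R
 [[-0.986 -0.169  0.001]
 [-0.169  0.986 -0.   ]
 [-0.001 -0.    -1.   ]]
wrist key_head 0.69 [319.9 202.1] [0.5292 0.4022 0.0808]
zmax 0.08226674421863987 mean [0.5321169  0.4031567  0.07734132] 510
top rect ((533.854248046875, 403.09185791015625), (29.180843353271484, 9.780086517333984), 10.04099178314209) 418
block ((535.0230102539062, 402.5721435546875), (75.68955993652344, 58.16886901855469), 10.10213565826416) 4071
t 23.32 pos [0.5343 0.4032 0.143 ] q [-0.12  0.76 -0.89  1.56  0.63  1.13  0.59] F [-0.2 -0.3  1.2] T [ 0.01  0.02 -0.05] gap 0.0342 gf 0.0
R
 [[-0.986 -0.169 -0.002]
 [-0.169  0.986 -0.002]
 [ 0.003 -0.002 -1.   ]]
side key_head 0.8 [297.3 271.7] [0.5364 0.4056 0.0659]
side keyhole 0.63 [315.6 178.6] [0.556  0.1188 0.1064]
side lid_front 0.96 [347.1 181.4] [0.4763 0.0888 0.0882]
```

View pics/f.png

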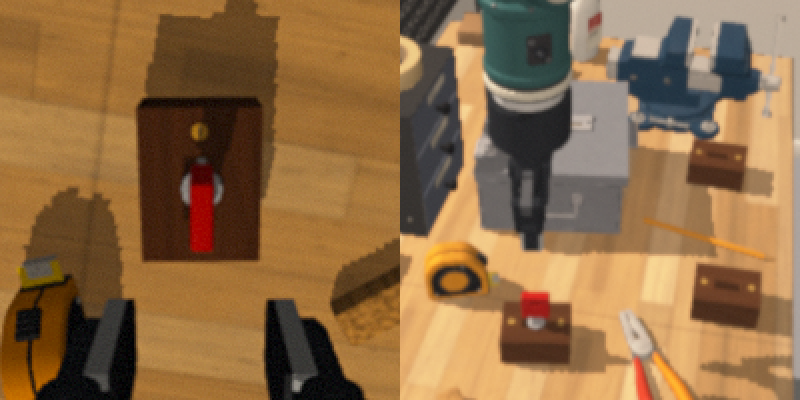

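```bash
python3 -c "
from cell import manip;print(manip.job_done())"
```

```text
the job is handed in; nothing more can be done
None
```

I shut the lid, turned the key clockwise to its stop and back home, then withdrew it and stood it fully home and upright in its block, and handed the job in. No judging result came back, and I inferred that the bolt shot from the torque rise at the stop rather than seeing it.

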